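# Show an opened handset to the inspection camera

## Task

Wake the inspection camera by pressing its palm pedal right down to the stop and letting it come up again. Then take the opened handset out of the repair rack and hold it up in front of the lens, upright as it stood, its circuit-board side squarely facing the lens, its middle on the lens axis about 10 cm from the glass. Finish while still holding it there, still; do not touch the camera, and leave the two bare phone frames, the marker and the mains adapter where they are.

Things in the scene. Friction and masses are not known exactly. Their poses are not given: they have to be found in the camera images.
- handset_centre (a point): Centre of the opened handset: 104 mm long, 47 mm wide, 8 mm thick slab with rounded ends, one broad side a green circuit board with parts, the other a smooth shell; about 55 g; at the start it stands on end in one of the three rack slots. Axes: x along its 104 mm length (upwards as it stands), y across its width, z through its thickness, pointing out of the circuit-board side. Grasp it across the thickness near its top end
- chassis_a_centre (a point): Centre of one bare phone frame (stripped metal mid-frame, 112 x 46 x 7 mm, a thin web with raised long edges), standing on end in another slot of the rack; leave it there
- chassis_b_centre (a point): Centre of the other bare phone frame, same as the first, in the remaining slot; leave it there
- rack: Grey repair rack, fixed: base 200 x 66 x 6 mm with three upright slots 70 mm apart in a row along its x. Origin in the middle of its underside, z up. Each slot is 10 mm wide (along x), its floor is 6 mm and its walls' top edge 46 mm above the worktop, so a handset in it reaches 110 mm and a frame 118 mm above the worktop. Whichever part stands in a slot may lean by up to 5 degrees
- pedal_base: Dark steel base of the palm pedal, 130 x 80 x 12 mm, fixed; origin in the middle of its underside, z up, its x points from the free end of the pedal to the hinge end (away from the robot)
- pedal_pad (a point): Point on top of the pedal plate's ribbed rubber tread, to be pressed straight down; on the plate's centre line, 80 mm from the hinge. At rest the plate (110 x 62 mm) slopes up 0.22 rad from the hinge towards the robot; at the stop it is level, and this point is then 18 mm lower than at rest and 36 mm above the worktop
- pedal (a joint): Pedal angle in rad: 0 at rest (sprung up), 0.22 pressed to the stop. The spring takes about 3 N at the tread to start and 9 N at the stop, and lifts the pedal again when let go
- lens (a point): Centre of the front glass of the inspection camera: a grey 46 mm wide head with a round lens and a white 48 mm ring light, on a steel column 290 mm high with a 120 x 110 mm foot, at the back. Its height differs from start to start (0.19 to 0.25 m). Axes of the camera: z up, x level, pointing from the glass back into the camera, so the camera looks along -x. The head reaches 24 mm from the lens axis in every direction; the column stands 93 mm behind the glass
- focus (a point): Point in the air on the lens axis, 100 mm in front of the glass, where the handset's centre belongs; axes as the lens
- marker: Marker pen lying on the worktop, 133 mm long, 13 mm thick; origin under its middle; a bystander
- adapter: Black mains adapter block lying on the worktop, about 46 x 75 x 30 mm with a stub of 20 mm at one end; origin on the worktop under it; a bystander
- camera_stand: Foot of the camera stand, fixed, 120 x 110 x 14 mm; origin on the worktop straight below the camera, 63 mm behind the glass; axes as the lens
Things that resemble listed ones, but are neither listed nor needed, are in the scene too. Several things have the shape of the pedal_base; the one meant has the colours described above.

How it is judged:
By the outcome, as a careful person would: the job done as asked, in the order asked, and still so for the second after the job is handed in, while the arm keeps its last pose, push and grip.
It also fails if it takes over 54 s, if anything falls off the work surface, if the arm or the gripper's body presses on something with over 40 N, if the wrist force passes 120 N, or if a joint passes its speed limit or range.

## Robot

A 6-joint arm with a two-finger parallel gripper is mounted at the origin on a cart in front of the work surface, level with it; the furniture and walls round the work are solid. World frame = base frame: x ahead of the robot, y to its left, z up, the work surface at z = 0. Lengths are in m, angles in degrees, forces in N, time in s.
With the tool pointing down it reaches from about 0.3 to 0.875 m from the base axis. Payload 4.2 kg.
Tool frame: the origin (TCP) lies midway between the tips of the shut fingers; the grasp point (between the pads) lies 19 mm behind it (r.grip_point_offset is the distance from the TCP to the grasp point, in m); z points along the fingers, y is the line along which they close (so a half turn about z gives the same grasp; the last joint's range is limited). The gripper opens to 85 mm and grips with 20 to 120 N. Pads are 22 mm wide; open, the fingers measure 114 mm over their backs; the gripper's body (76 mm by 85 mm) begins 54 mm behind the grasp point. The pads swing forward as they close: fully open they stand 13 mm farther back than shut.
Start: joints at [69.442, 18.312, 89.639, -0, 72.044, -1.146], TCP at [0.191, 0.542, 0.231] pointing down, gripper open.
Joint ranges: [-177.97, 177.97], [-48.28, 115.42], [12.27, 149.76], [-77.06, 257.06], [2.81, 150.46], [-146.56, 146.56]. Speed limits (degrees/s): [147.25, 147.25, 180, 180, 180, 180].

## Interface

Orientations are given as a 3x3 rotation matrix whose columns are the frame's x, y, z axes.
In Python, from rig import r gives the robot as it stands. The module is installed in compiled form; this text tells all that it offers.
- The arm moves only by the tool move_arm, never from a script. Its argument "series" is a list of rows, each a list of 3 entries, a list of its own where there are three numbers: the opening, from 0 (shut) to 1 (fully open), then the shift along the tool's x, y, z in units of 25 mm (1.0 is 25 mm), then the turn about the tool's z in units of 5 degrees (1.0 is 5 degrees). A call has 1 to 20 rows; each row is the pose to reach, as a shift and turn from the pose commanded when the call began, along the tool's axes at that moment; what a row does not reach only later rows make up. A row lasts 1/12 s, in which the tool goes at most 41.7 mm and 7.16 degrees, less where a joint would pass 70% of its speed; a pose out of reach is approached as far as the arm can. A call with a gripper value outside its range is refused whole. The fingers move at their own pace and stop on an object; "squeeze" is the grip in N (left out, the last holds). Time passes only in rows, so rows that repeat a pose let the fingers close. It gives the time, the measured TCP pose, the force, the opening and the grip force at its end, in the units of the state.
- r.get_state(): the state, without advancing time (a new reading comes with each control period).
- r.grab_frame(name): name is "scene" or "side" or "wrist"; returns the picture (480x640x3 uint8, blue, green, red); there is no depth.
- r.calibration(name): a dict with "intrinsics" (3x3 intrinsics, pixels), "k1" (the pictures are not rectified: a ray, as slopes to the right and down, at radius r is drawn at 1 + k1 r^2 times it, then the intrinsics apply), "extrinsics" (4x4, takes a point from world to camera coordinates). Camera axes: x right, y up, looking along -z (the intrinsics and any distortion apply to the point x, -y, -z); pixel columns grow to the right and rows downward; lengths in m; the calibration is good to about 2 mm. A picture is of the moment at which its call begins: read the wrist's pose just before it. calibration takes no time and is no camera call; for the wrist camera it gives the pose at the moment of the call.
- r.sign_off(): hands the job in; it is judged then, once.
Trained networks look in the newest picture that a camera, given by its name, has taken for a name from the list of things; names that differ only in an ending like _2 or _b are one class to them, and where a whole thing is asked for, a point or a joint stands for the part that bears it (a point fixed in the world has none). Each returns a list of dicts, best first, with "conf" (0 to 1); they miss things now and then, are a little off and sometimes report something else, mostly with a low value. They report only what shows in the picture. A call takes as long as a camera call. They do not tell look-alikes from the thing itself.
- r.search_frame(camera, thing): "bbox" ([left, top, width, height] in pixels, round what is visible of it).
- r.cut_out(camera, thing): "region" (480x640 bool, what is visible of it) and "bbox" ([left, top, width, height] in pixels, round what is visible of it).
- r.mark_of(camera, thing): "point" ([row, column] in pixels: a listed point, or the origin of a listed thing).
The state is a dict: "clock": time; "qpos": joint angles; "qd": joint speeds; "joint_torque": joint torques, N m; "position": TCP position; "eef_rot": TCP orientation; "wrist_force": force on the tool from outside, world axes, zero at the start; "moment": the same for the moment, N m; "opening": finger opening in m; "gripper_force": force on a finger pad.
Only numpy, scipy, OpenCV 4.12 (cv2) and the standard library are available. Lean on these libraries where they do the work, as an engineer would, in place of code of your own. Each camera call takes 0.05 s, during which the arm holds its last target. There are 200 camera calls.

## Working session

There is one attempt and no reset: what is moved stays moved. The work goes in short steps, Python scripts to look and compute and a tool call to move; the robot and the scene stay as the last step left them, time stands still between calls to the robot, and variables do not carry over. Pictures are saved under pics/ and viewed, at most 10 in all, crops included, and the job is handed in when it is done.

Besides the shell and the picture viewer there is one more tool, called as a command line: name --argument value ..., lists and objects as JSON in quotes. move_arm: Moves the arm, as the interface text tells. Its arguments: {"type":"object","properties":{"series":{"type":"array"},"squeeze":{"type":"number"}},"required":["series"]}

```bash
mkdir -p pics
cat > h.py <<'E'
import numpy as np, cv2
from rig import r
def ray(cam,rc,cal=None):
    c=cal or r.calibration(cam);K=np.array(c["intrinsics"]);E=np.array(c["extrinsics"])
    d=np.array([(rc[1]-K[0,2])/K[0,0],(rc[0]-K[1,2])/K[1,1]])
    u=d.copy()
    for _ in range(20): u=d/(1+c["k1"]*(u@u))
    R=E[:3,:3];o=-R.T@E[:3,3];v=R.T@np.array([u[0],-u[1],-1.]);return o,v/np.linalg.norm(v)
def atz(cam,rc,z,cal=None):
    o,v=ray(cam,rc,cal);return o+v*(z-o[2])/v[2]
def proj(cam,p,cal=None):
    c=cal or r.calibration(cam);K=np.array(c["intrinsics"]);E=np.array(c["extrinsics"])
    q=E[:3,:3]@np.array(p)+E[:3,3];u=np.array([q[0],-q[1]])/-q[2];u=u*(1+c["k1"]*(u@u))
    return np.array([K[1,1]*u[1]+K[1,2],K[0,0]*u[0]+K[0,2]])
def tri(a,b):
    (o1,v1),(o2,v2)=a,b
    s=np.linalg.lstsq(np.stack([v1,-v2],1),o2-o1,rcond=None)[0]
    p,q=o1+s[0]*v1,o2+s[1]*v2;return (p+q)/2,np.linalg.norm(p-q)
E
cat > a.py <<'E'
from h import *
np.set_printoptions(precision=3,suppress=True)
for c in ["scene","side"]:
    cv2.imwrite(f"pics/{c}0.png",r.grab_frame(c))
    print(c,ray(c,(240,320)))
    for t in ["handset_centre","chassis_a_centre","rack","pedal_base","pedal_pad","lens","camera_stand","marker","adapter"]:
        print(t,[(round(d["conf"],2),np.round(d["point"]).astype(int).tolist()) for d in r.mark_of(c,t)[:4]])
print(r.get_state())
E
python3 a.py
```

```text
scene (array([-0.338, -0.725,  0.964]), array([ 0.681,  0.419, -0.601]))
handset_centre [(0.67, [235, 204])]
chassis_a_centre [(0.71, [249, 214]), (0.17, [320, 341])]
rack [(0.88, [260, 216])]
pedal_base [(0.7, [321, 342]), (0.68, [403, 469]), (0.26, [312, 338])]
pedal_pad [(0.67, [397, 464]), (0.62, [313, 337])]
lens [(0.68, [180, 311])]
camera_stand [(0.64, [236, 322])]
marker [(0.47, [309, 243])]
adapter [(0.92, [270, 297])]
side (array([ 0.376, -1.399,  0.83 ]), array([ 0.149,  0.87 , -0.469]))
handset_centre [(0.46, [219, 294])]
chassis_a_centre [(0.48, [225, 285])]
rack [(0.95, [239, 287])]
pedal_base [(0.84, [396, 274]), (0.81, [307, 296])]
pedal_pad [(0.97, [291, 283]), (0.59, [382, 261]), (0.15, [204, 349])]
lens [(0.66, [204, 353])]
camera_stand [(0.69, [261, 363]), (0.5, [218, 290])]
marker [(0.58, [263, 260])]
adapter [(0.54, [266, 315])]
{'clock': 1.0, 'qpos': array([69.442, 18.311, 89.641, -0.   , 72.043, -1.146]), 'qd': array([-0.029,  0.02 , -0.141, -0.029, -0.131,  0.126]), 'joint_torque': array([  0.002, -41.543, -23.443,   0.   ,   0.   ,  -0.   ]), 'position': array([0.191, 0.542, 0.231]), 'eef_rot': array([[-0.943,  0.332,  0.   ],
       [ 0.332,  0.943,  0.   ],
       [-0.   ,  0.   , -1.   ]]), 'wrist_force': array([-0.085, -0.03 , -0.256]), 'moment': array([-0.007,  0.041,  0.016]), 'gripper_force': 0.0, 'opening': 0.0853685025102495}
```

View pictures.

View pics/scene0.png

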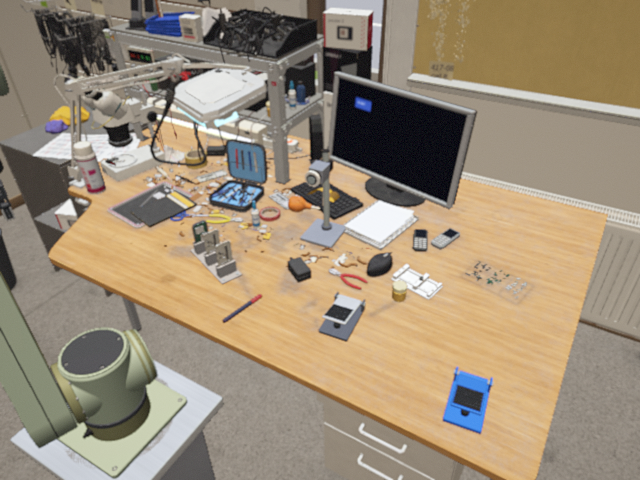

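View pics/side0.png

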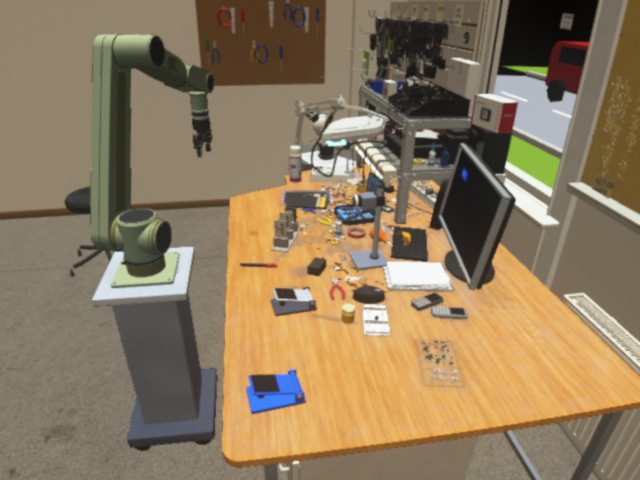

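```bash
cat > b.py <<'E'
from h import *
np.set_printoptions(precision=3,suppress=True)
T=lambda a,b:tri(ray("scene",a),ray("side",b))
print("lens",T((180,311),(204,353)));print("rack",T((260,216),(239,287)),atz("scene",(260,216),0),atz("side",(239,287),0))
print("stand",T((236,322),(261,363)))
for n,a,b in [("near",(403,469),(396,274)),("far",(321,342),(307,296))]: print(n,T(a,b))
for n,a,b in [("padnear",(397,464),(382,261)),("padfar",(313,337),(291,283))]: print(n,T(a,b))
print("marker",T((309,243),(263,260)),"adapter",T((270,297),(266,315)))
a=cv2.imread("pics/scene0.png")[150:330,130:400];b=cv2.imread("pics/side0.png")[150:330,200:400]
cv2.imwrite("pics/c1.png",cv2.resize(a,None,fx=2.9,fy=2.9,interpolation=cv2.INTER_CUBIC))
cv2.imwrite("pics/c2.png",cv2.resize(b,None,fx=3.3,fy=3.3,interpolation=cv2.INTER_CUBIC))
E
python3 b.py
```

```text
lens (array([ 0.718, -0.049,  0.233]), np.float64(0.0028303611960953426))
rack (array([0.511, 0.165, 0.002]), np.float64(0.002474141767743359)) [0.515 0.169 0.   ] [0.511 0.167 0.   ]
stand (array([ 0.765, -0.053,  0.008]), np.float64(0.0019611555829697836))
near (array([ 0.401, -0.64 ,  0.008]), np.float64(0.0004330081275396351))
far (array([ 0.494, -0.274, -0.01 ]), np.float64(0.005075945823214136))
padnear (array([ 0.374, -0.632,  0.052]), np.float64(0.0034870014762408037))
padfar (array([ 0.455, -0.281,  0.058]), np.float64(0.006227261723266959))
marker (array([ 0.392, -0.028,  0.007]), np.float64(0.014858873427529833)) adapter (array([ 0.585, -0.076,  0.013]), np.float64(0.002957942043626396))
```

The two pedals are the dark grey one at scene (320,342) px (row, col) and the blue one at (403,469). The dark steel one fits the description. These crops will confirm it and show the rack.

View pics/c1.png

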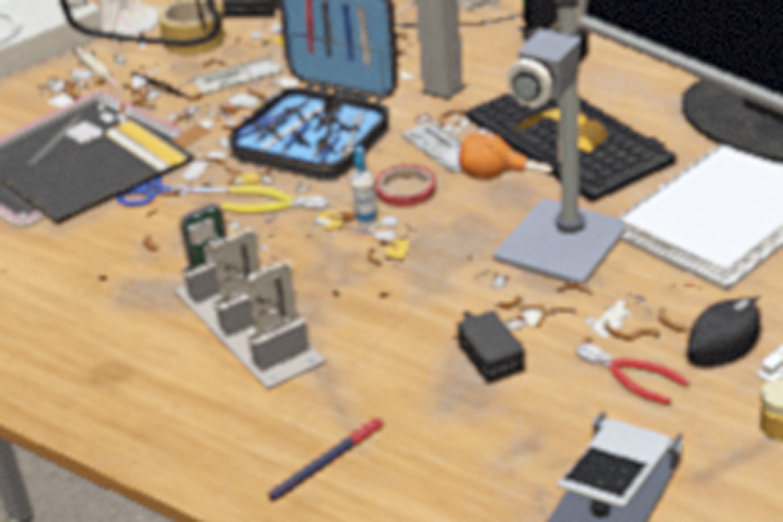

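View pics/c2.png

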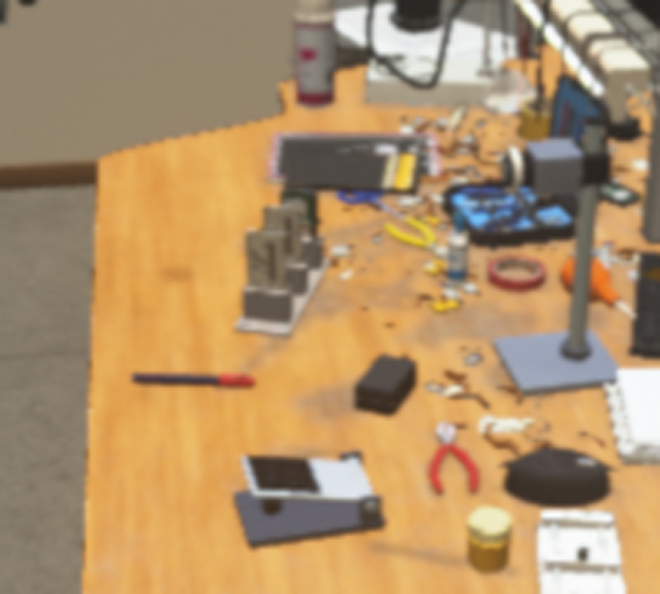

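The dark grey pedal at scene (320,342) has a steel base and a ribbed tread; the other is blue, so this is the one meant. The handset, with its green board facing the scene camera, stands in the far-left slot at about (231,201). The frames stand in the other two slots. I'll start towards the pedal.

move_arm --series '[[0, [-12.4, -12.2, 0], 26], [0, [-12.4, -12.2, 0], 26], [0, [-12.4, -12.2, 0], 26], [0, [-12.4, -12.2, 0], 26], [0, [-12.4, -12.2, 0], 26], [0, [-12.4, -12.2, 0], 26], [0, [-12.4, -12.2, 0], 26], [0, [-12.4, -12.2, 0], 26], [0, [-12.4, -12.2, 0], 26], [0, [-12.4, -12.2, 0], 26], [0, [-12.4, -12.2, 0], 26], [0, [-19.7, -27, 0], 26], [0, [-19.7, -27, 0], 26], [0, [-19.7, -27, 0], 26], [0, [-19.7, -27, 0], 26], [0, [-19.7, -27, 0], 26], [0, [-19.7, -27, 0], 26], [0, [-19.7, -27, 0], 26], [0, [-19.7, -27, 0], 26], [0, [-19.7, -27, 0], 26]]'

```text
clock: 2.67
position: [0.4266, -0.2229, 0.2316]
eef_rot: [[0.862, 0.508, 0.001], [0.508, -0.862, -0.0], [0.001, 0.0, -1.0]]
wrist_force: [0.8, 1.2, -0.5]
opening: -0.0
gripper_force: 0.0
```

```bash
cat > c.py <<'E'
from h import *
np.set_printoptions(precision=3,suppress=True)
s=r.get_state();cal=r.calibration("wrist")
cv2.imwrite("pics/w1.png",r.grab_frame("wrist"))
print(s["clock"],s["position"],s["eef_rot"][:,1],s["qpos"]);print(ray("wrist",(240,320),cal))
for t,z in [("pedal_base",0),("pedal_pad",.054),("rack",0)]:
    for d in r.mark_of("wrist",t)[:3]: print(t,d["conf"],np.round(d["point"]),atz("wrist",d["point"],z,cal))
# footprint fits from fixed cameras
for c in ["scene","side"]:
    r.grab_frame(c)
    for t,z in [("rack",.006),("pedal_base",.012),("camera_stand",.014)]:
        for d in r.cut_out(c,t)[:2]:
            m=d["region"].astype(np.uint8);k=max(cv2.findContours(m,0,1)[0],key=len)[:,0]
            P=np.array([atz(c,(v,u),z)[:2] for u,v in k]).astype(np.float32)
            print(c,t,round(d["conf"],2),cv2.minAreaRect(P))
E
python3 c.py
```

```text
2.6667 [ 0.427 -0.223  0.232] [ 0.508 -0.862  0.   ] [-28.975   9.819 101.273   0.02   68.865  30.514]
(array([ 0.495, -0.182,  0.375]), array([-0.264, -0.146, -0.953]))
pedal_base 0.95 [380. 597.] [ 0.409 -0.634  0.   ]
pedal_base 0.81 [182. 400.] [ 0.487 -0.278  0.   ]
pedal_pad 0.81 [433. 614.] [ 0.377 -0.641  0.054]
pedal_pad 0.66 [219. 396.] [ 0.459 -0.28   0.054]
scene rack 0.98 ((0.5102697610855103, 0.16940154135227203), (0.22747324407100677, 0.08115706592798233), 69.04131317138672)
scene rack 0.69 ((0.5481374263763428, 0.16604378819465637), (0.12311913073062897, 0.05045238137245178), 42.993045806884766)
scene pedal_base 0.88 ((0.4877816140651703, -0.27715229988098145), (0.15543268620967865, 0.09289465099573135), 8.205625534057617)
scene pedal_base 0.79 ((0.4055227041244507, -0.6324146389961243), (0.1524420976638794, 0.0882437527179718), 5.307461738586426)
scene camera_stand 0.7 ((1.0464141368865967, 0.08928088843822479), (0.4551596939563751, 0.04291560873389244), 30.719409942626953)
side rack 0.89 ((0.5101813077926636, 0.18336185812950134), (0.24434837698936462, 0.07733036577701569), 66.92857360839844)
side pedal_base 0.89 ((0.4867672920227051, -0.2624529004096985), (0.13646401464939117, 0.15488170087337494), 5.175161361694336)
side pedal_base 0.77 ((0.4018514156341553, -0.6223390102386475), (0.1319872885942459, 0.12147844582796097), 6.115357398986816)
side camera_stand 0.82 ((0.8643856048583984, 0.27480247616767883), (0.8083544373512268, 0.15078109502792358), 74.21246337890625)
```

move_arm --series '[[0, [-0.14, 2.6, 1], 26], [0, [-0.14, 2.6, 3], 26], [0, [-0.14, 2.6, 4.5], 26], [0, [-0.14, 2.6, 6], 26], [0, [-0.14, 2.6, 6.3], 0], [0, [-0.14, 2.6, 6.6], 0], [0, [-0.14, 2.6, 6.9], 0], [0, [-0.14, 2.6, 7.2], 0], [0, [-0.14, 2.6, 7.5], 0], [0, [-0.14, 2.6, 7.65], 0], [0, [-0.14, 2.6, 7.75], 0], [0, [-0.14, 2.6, 7.75], 0]]'

```text
clock: 4.27
position: [0.4556, -0.2779, 0.0376]
eef_rot: [[0.862, 0.508, -0.003], [0.508, -0.862, 0.001], [-0.002, -0.002, -1.0]]
wrist_force: [-5.1, 0.2, 7.5]
opening: -0.0001
gripper_force: 4.0
```

move_arm --series '[[0, [0, 0, 0.04], 0], [0, [0, 0, 0.08], 0], [0, [0, 0, 0.1], 0], [0, [0, 0, 0.1], 0]]'

```text
clock: 4.6
position: [0.4555, -0.2779, 0.036]
eef_rot: [[0.862, 0.508, -0.003], [0.508, -0.862, 0.0], [-0.002, -0.002, -1.0]]
wrist_force: [-6.0, 0.3, 8.8]
opening: 0.0002
gripper_force: 4.8
```

move_arm --series '[[0, [0, 0, 0.04], 0], [0, [0, 0, 0.08], 0], [0, [0, 0, 0.08], 0]]'

```text
clock: 4.85
position: [0.4556, -0.278, 0.0356]
eef_rot: [[0.862, 0.508, -0.002], [0.508, -0.862, 0.0], [-0.002, -0.001, -1.0]]
wrist_force: [-8.9, 2.2, 22.0]
opening: 0.0
gripper_force: 10.7
```

The pedal is at the stop: the force jumped to 22 N at z = 0.036. I'll release it and go to the rack.

move_arm --series '[[0, [0, 0, -0.8], 0], [0, [0, 0, -2], 0], [0, [0, 0, -3.5], 0], [0.55, [0, 0, -5.2], 0], [0.55, [0, 0, -6.8], 0], [0.55, [13.2, -15.9, -7.8], 10.5], [0.55, [13.2, -15.9, -7.8], 10.5], [0.55, [13.2, -15.9, -7.8], 10.5], [0.55, [13.2, -15.9, -7.8], 10.5], [0.55, [13.2, -15.9, -7.8], 10.5], [0.55, [13.2, -15.9, -7.8], 10.5], [0.55, [13.2, -15.9, -7.8], 10.5], [0.55, [13.2, -15.9, -7.8], 10.5], [0.55, [13.2, -15.9, -7.8], 10.5], [0.55, [13.2, -15.9, -7.8], 10.5], [0.55, [13.2, -15.9, -7.8], 10.5], [0.55, [13.2, -15.9, -7.8], 10.5], [0.55, [13.2, -15.9, -7.8], 10.5], [0.55, [13.2, -15.9, -7.8], 10.5]]'

```text
clock: 6.43
position: [0.5391, 0.2377, 0.2282]
eef_rot: [[0.929, -0.371, 0.002], [-0.371, -0.929, 0.003], [0.0, -0.004, -1.0]]
wrist_force: [0.3, 1.2, 0.6]
opening: 0.0468
gripper_force: 0.0
```

```bash
cat > d.py <<'E'
from h import *
np.set_printoptions(precision=3,suppress=True)
s=r.get_state();cal=r.calibration("wrist")
w=r.grab_frame("wrist")
print(s["clock"],s["position"],s["eef_rot"][:,1],s["qpos"][5],s["opening"])
for t,z in [("rack",0),("handset_centre",.058),("chassis_a_centre",.062)]:
    for d in r.mark_of("wrist",t)[:3]: print(t,d["conf"],np.round(d["point"]),atz("wrist",d["point"],z,cal))
for d in r.cut_out("wrist","rack")[:1]:
    k=max(cv2.findContours(d["region"].astype(np.uint8),0,1)[0],key=len)[:,0]
    P=np.array([atz("wrist",(v,u),.006,cal)[:2] for u,v in k]).astype(np.float32);print(cv2.minAreaRect(P))
o,v=ray("scene",(231,201));print("scene handset z.085",atz("scene",(231,201),.085))
# overlay expected handset top centre guess and TCP-down point
for p in [(.537,.232,.11),(s["position"][0],s["position"][1],.11)]:
    a=proj("wrist",p,cal);cv2.drawMarker(w,(int(a[1]),int(a[0])),(0,0,255),0,12,1)
cv2.imwrite("pics/w2.png",w)
r.grab_frame("side")
print([ (round(d["conf"],2),d["point"]) for d in r.mark_of("side","pedal_pad")])
E
python3 d.py
```

```text
6.4333 [0.539 0.238 0.228] [-0.371 -0.929 -0.004] 134.33511526404365 0.04675788302148042
rack 0.89 [206. 397.] [0.51  0.167 0.   ]
handset_centre 0.89 [222. 336.] [0.533 0.229 0.058]
chassis_a_centre 0.7 [225. 417.] [0.505 0.163 0.062]
((0.5048340559005737, 0.16751104593276978), (0.1995162069797516, 0.07440535724163055), 68.7032699584961)
scene handset z.085 [0.523 0.217 0.085]
[(0.91, [382.2, 259.9]), (0.63, [291.4, 282.3])]
```

View pics/w2.png

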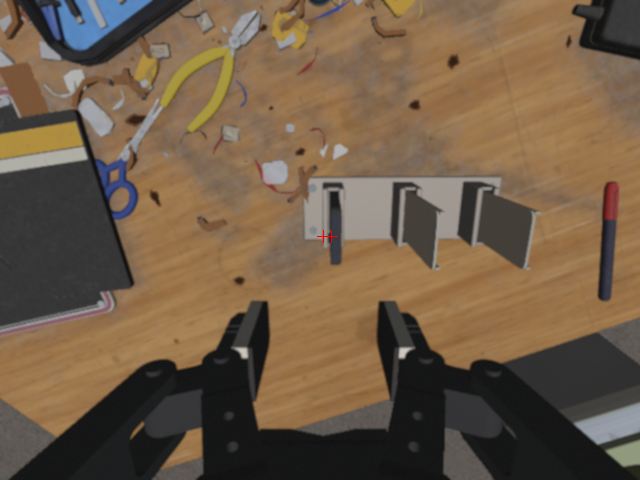

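The rack edge is level in the wrist picture, so the yaw matches. The handset's top runs down column 336, rows about 205–263, and the frames stand to its right at columns 420 and 505.

```bash
cat > e.py <<'E'
from h import *
np.set_printoptions(precision=3,suppress=True)
s=r.get_state();cal=r.calibration("wrist");w=r.grab_frame("wrist")
d=r.cut_out("wrist","handset_centre")[0];m=d["region"];print(d["bbox"],d["conf"])
for row in range(d["bbox"][1],d["bbox"][1]+d["bbox"][3],6):
    c=np.where(m[row])[0]
    if len(c): print(row,c.min(),c.max(),end="; ")
R=s["eef_rot"]
for rc in [(232,336),(263,336),(205,336)]:
    p=atz("wrist",rc,.11,cal);print(rc,p,(R.T@(p-s["position"]))/.025)
print("slot",(R.T@(np.array([.535,.232,.05])-s["position"]))/.025)
a=w[160:290,280:540];cv2.imwrite("pics/w3.png",cv2.resize(a,None,fx=3,fy=3,interpolation=cv2.INTER_CUBIC))
E
python3 e.py
```

```text
[321.5, 195.7, 8.6, 67.5] 0.65Traceback (most recent call last):
  File "e.py", line 5, in <module>
    for row in range(d["bbox"][1],d["bbox"][1]+d["bbox"][3],6):
               ~~~~~^^^^^^^^^^^^^^^^^^^^^^^^^^^^^^^^^^^^^^^^^^
TypeError: 'float' object cannot be interpreted as an integer
```

```bash
sed -i 's/range(d\["bbox"\]\[1\],d\["bbox"\]\[1\]+d\["bbox"\]\[3\],6)/range(180,290,6)/' e.py; python3 e.py
```

```text
[322.7, 195.5, 9.1, 72.0] 0.86
198 322 329; 204 320 329; 210 320 330; 216 320 330; 222 320 331; 228 320 331; 234 320 331; 240 320 331; 246 321 331; 252 321 331; 258 321 331; 264 321 330; (232, 336) [0.538 0.22  0.11 ] [0.136 0.387 4.731]
(263, 336) [0.515 0.229 0.11 ] [-0.857  0.397  4.731]
(205, 336) [0.557 0.213 0.11 ] [0.957 0.378 4.731]
slot [-0.162 -0.008  7.131]
```

View pics/w3.png

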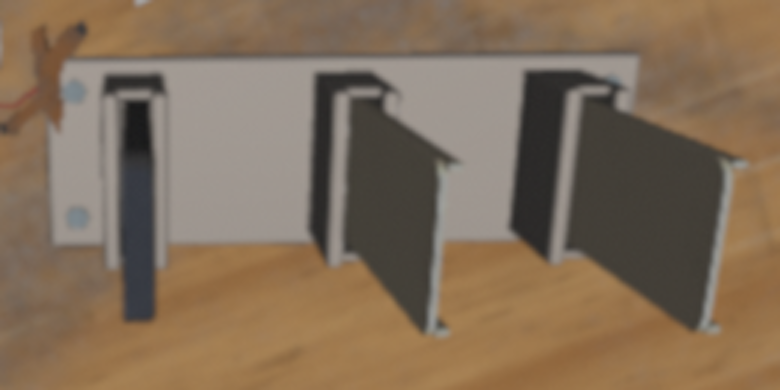

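move_arm --series '[[0.55, [-0.12, 0.04, 1.5], 0], [0.55, [-0.12, 0.04, 3], 0], [0.55, [-0.12, 0.04, 4.3], 0], [0.55, [-0.12, 0.04, 5.2], 0], [0.55, [-0.12, 0.04, 5.8], 0], [0.55, [-0.12, 0.04, 6.15], 0], [0.55, [-0.12, 0.04, 6.15], 0], [0, [-0.12, 0.04, 6.15], 0], [0, [-0.12, 0.04, 6.15], 0], [0, [-0.12, 0.04, 6.15], 0], [0, [-0.12, 0.04, 6.15], 0], [0, [-0.12, 0.04, 6.15], 0], [0, [-0.12, 0.04, 6.15], 0]]' --squeeze 35

```text
clock: 8.07
position: [0.5359, 0.2311, 0.0758]
eef_rot: [[0.928, -0.372, 0.002], [-0.372, -0.928, -0.001], [0.002, 0.0, -1.0]]
wrist_force: [-1.3, -4.4, 5.9]
opening: 0.0081
gripper_force: 34.5
```

move_arm --series '[[0, [0, 0, -0.3], 0], [0, [0, 0, -0.8], 0], [0, [0, 0, -1.5], 0], [0, [0, 0, -2.4], 0], [0, [0, 0, -3.4], 0], [0, [0, 0, -4.5], 0], [0, [0, 0, -5.6], 0], [0, [0, 0, -6.5], 0], [0, [0, 0, -7], 0], [0, [0, 0, -7], 0]]'

```text
clock: 8.9
position: [0.5371, 0.233, 0.2536]
eef_rot: [[0.928, -0.373, 0.008], [-0.373, -0.928, 0.004], [0.005, -0.007, -1.0]]
wrist_force: [-0.4, 0.3, -0.3]
opening: 0.0082
gripper_force: 34.4
```

```bash
cat > f.py <<'E'
from h import *
np.set_printoptions(precision=3,suppress=True)
s=r.get_state();print(s["clock"],s["position"],s["opening"],s["gripper_force"])
pt={}
for c in ["scene","side"]:
    im=r.grab_frame(c);cv2.imwrite(f"pics/{c}1.png",im)
    for t in ["lens","camera_stand","handset_centre","chassis_a_centre"]:
        L=r.mark_of(c,t)[:3];print(c,t,[(round(d["conf"],2),np.round(d["point"],1)) for d in L])
        if L: pt[c,t]=L[0]["point"]
for t in ["lens","camera_stand","handset_centre"]:
    if ("scene",t) in pt and ("side",t) in pt: print(t,tri(ray("scene",pt["scene",t]),ray("side",pt["side",t])))
for c in ["scene","side"]: print(atz(c,pt[c,"camera_stand"],0))
a=cv2.resize(cv2.imread("pics/scene1.png")[150:270,280:380],None,fx=5,fy=5,interpolation=cv2.INTER_CUBIC)[:,:400+100]
b=cv2.resize(cv2.imread("pics/side1.png")[180:300,310:370],None,fx=5,fy=5,interpolation=cv2.INTER_CUBIC)
cv2.imwrite("pics/c4.png",np.hstack([a,b]))
E
python3 f.py
```

```text
8.9 [0.537 0.233 0.254] 0.008188007125949534 34.37528729438782
scene lens [(0.58, array([179.6, 309.1]))]
scene camera_stand [(0.85, array([235.9, 319.6])), (0.5, array([321.1, 336.9]))]
scene handset_centre [(0.74, array([184.1, 194.5]))]
scene chassis_a_centre [(0.55, array([248.8, 214.4]))]
side lens [(0.81, array([204.7, 351. ]))]
side camera_stand [(0.83, array([263.8, 365.1]))]
side handset_centre [(0.71, array([176.6, 291.9])), (0.48, array([224.6, 285.3]))]
side chassis_a_centre [(0.44, array([225.3, 282.9]))]
lens (array([ 0.713, -0.045,  0.232]), np.float64(0.008880935403475636))
camera_stand (array([ 0.78 , -0.035, -0.012]), np.float64(0.008787184052317666))
handset_centre (array([0.539, 0.224, 0.237]), np.float64(0.00452709000701717))
[ 0.773 -0.039  0.   ]
[ 0.771 -0.062  0.   ]
```

View pics/c4.png

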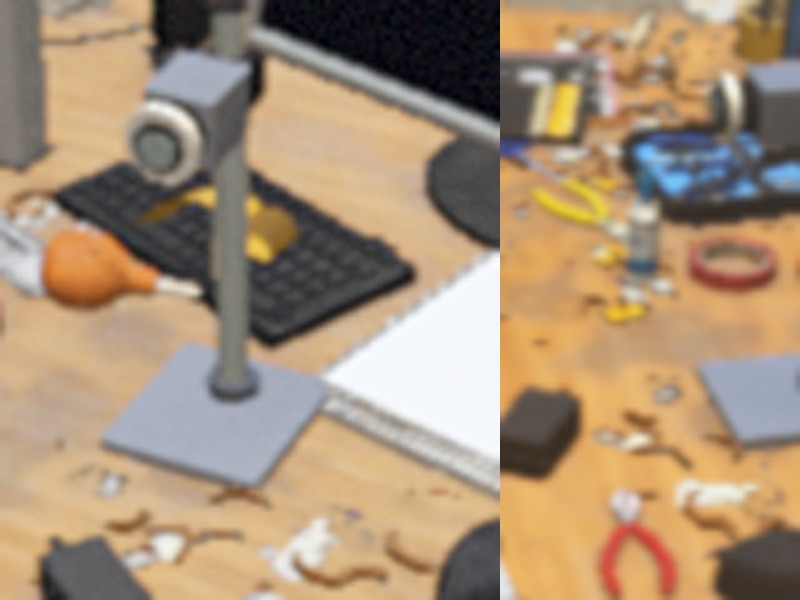

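```bash
cat > g.py <<'E'
from h import *
np.set_printoptions(precision=4,suppress=True)
C=np.array([atz("scene",p,.014)[:2] for p in [(237.8,300.6),(246.6,331),(227.6,346),(219,317.6)]])
print(C,C.mean(0));e=np.diff(np.vstack([C,C[:1]]),axis=0);print(np.linalg.norm(e,axis=1),np.degrees(np.arctan2(e[:,1],e[:,0])))
for a,b in [((180,311.4),(200.8,353)),((180,311),(204,353)),((180,311),(203,352.5))]: print(tri(ray("scene",a),ray("side",b)))
E
python3 g.py
```

```text
[[ 0.7186 -0.0029]
 [ 0.7266 -0.1077]
 [ 0.8364 -0.0998]
 [ 0.8331  0.0043]] [ 0.7787 -0.0515]
[0.1051 0.1101 0.1041 0.1147] [ -85.6581    4.1129   91.8006 -176.4212]
(array([ 0.7149, -0.0519,  0.2409]), np.float64(0.007054481888310063))
(array([ 0.7181, -0.0485,  0.2326]), np.float64(0.0028303611960953426))
(array([ 0.7153, -0.0503,  0.236 ]), np.float64(0.00038650832117198536))
```

move_arm --series '[[0, [0.6, 1, 0], -1], [0, [1.2, 2, 0], -2], [0, [1.8, 3, 0], -3.4], [0, [2.4, 4, 0], -4.8], [0, [3, 5, 0], -6.2], [0, [3.6, 6, 0], -7.6], [0, [4.2, 7, 0], -9], [0, [4.8, 8, 0], -10.4], [0, [5.4, 9.2, 0], -11.8], [0, [5.6, 10.4, 0], -13.2], [0, [5.6, 10.4, 0], -14.6], [0, [5.6, 10.4, 0], -16], [0, [5.6, 10.4, 0], -17.4], [0, [5.6, 10.4, 0], -18.8], [0, [5.6, 10.4, 0], -20.2], [0, [5.6, 10.4, 0], -21.6], [0, [5.6, 10.4, 0], -22.6], [0, [5.6, 10.4, 0], -23.06], [0, [5.6, 10.4, 0], -23.06], [0, [5.6, 10.4, 0], -23.06]]'

```text
clock: 11.07
position: [0.5684, -0.0616, 0.2491]
eef_rot: [[-0.058, 0.998, -0.0], [0.998, 0.058, 0.0], [0.0, -0.0, -1.0]]
wrist_force: [-0.1, -0.2, -0.1]
opening: 0.0085
gripper_force: 34.4
```

```bash
cat > k.py <<'E'
from h import *
import sys
np.set_printoptions(precision=4,suppress=True)
n=sys.argv[1]
s=r.get_state();cal=r.calibration("wrist");w=r.grab_frame("wrist");cv2.imwrite(f"pics/{n}.png",w)
print(s["clock"],s["position"],s["eef_rot"],s["opening"])
for t,z in [("lens",.234),("handset_centre",.234),("camera_stand",0)]:
    for d in r.mark_of("wrist",t)[:2]: print(t,round(d["conf"],2),np.round(d["point"],1),atz("wrist",d["point"],z,cal))
E
python3 k.py w4
```

```text
11.0667 [ 0.5684 -0.0616  0.2491] [[-0.0579  0.9983 -0.0002]
 [ 0.9983  0.0579  0.0001]
 [ 0.0001 -0.0002 -1.    ]] 0.008540351947681121
camera_stand 0.71 [199.7 515. ] [ 0.7783 -0.0467  0.    ]
```

View pics/w4.png

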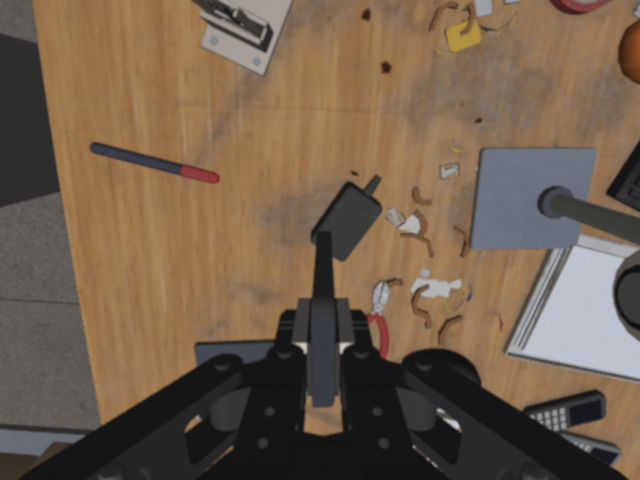

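The handset is held on edge at column 323, rows 235–405. The stand foot shows its corners at (148,483), (148,595), (247,580) and (249,472); the camera head is mostly off the right edge.

```bash
cat > g2.py <<'E'
from h import *
np.set_printoptions(precision=4,suppress=True)
w=cv2.imread("pics/w4.png");cal=r.calibration("wrist")
g=cv2.GaussianBlur(w,(3,3),0).astype(int)
d=r.cut_out("wrist","camera_stand")
m=np.zeros((480,640),np.uint8);m[140:256,462:602]=1
sat=g.max(2)-g.min(2);blue=((g[...,0]>g[...,2]+5)&(g.max(2)>60)).astype(np.uint8)*m
blue=cv2.morphologyEx(blue,cv2.MORPH_OPEN,np.ones((5,5)))
k=max(cv2.findContours(blue,0,1)[0],key=cv2.contourArea);h=cv2.convexHull(k)
q=cv2.approxPolyDP(h,6,True)[:,0];print(q.tolist())
for Q in [q,[(483,148),(595,148),(580,247),(472,249)]]:
    C=np.array([atz("wrist",(v,u),.014,cal)[:2] for u,v in Q]);e=np.diff(np.vstack([C,C[:1]]),axis=0)
    print(C,C.mean(0),np.linalg.norm(e,axis=1),np.degrees(np.arctan2(e[:,1],e[:,0])))
E
python3 g2.py
```

```text
[[594, 150], [576, 244], [472, 246], [483, 151]]
[[ 0.8415  0.0118]
 [ 0.8503 -0.0891]
 [ 0.7344 -0.0981]
 [ 0.727   0.0033]] [ 0.7883 -0.043 ] [0.1012 0.1162 0.1017 0.1148] [ -85.0444 -175.5418   94.1893    4.2479]
[[ 0.7264  0.0062]
 [ 0.842   0.0138]
 [ 0.8558 -0.0923]
 [ 0.7351 -0.1016]] [ 0.7898 -0.0434] [0.1158 0.107  0.1211 0.1081] [   3.7647  -82.5972 -175.5959   94.5825]
```

move_arm --series '[[0, [0, 0.5, 0], 0], [0, [0, 1, 0], 0], [0, [0, 1.2, 0], -0.1], [0, [0, 1.2, 0], -0.1], [0, [0, 1.2, 0], -0.1]]'

```text
clock: 11.73
position: [0.598, -0.0598, 0.249]
eef_rot: [[-0.068, 0.998, -0.001], [0.998, 0.068, 0.0], [0.0, -0.001, -1.0]]
wrist_force: [-0.7, 0.3, -0.5]
opening: 0.0081
gripper_force: 34.4
```

```bash
cat >> k.py <<'E'
print("lens guess px",proj("wrist",(.717,-.05,.234),cal))
cv2.imwrite("pics/w5c.png",cv2.resize(w[100:420,320:640],None,fx=1.8,fy=1.8,interpolation=cv2.INTER_CUBIC))
E
python3 k.py w5
```

```text
11.7333 [ 0.598  -0.0598  0.249 ] [[-0.0679  0.9977 -0.001 ]
 [ 0.9977  0.0679  0.0001]
 [ 0.0002 -0.001  -1.    ]] 0.008081211241063242
lens 0.78 [298.1 575.5] [ 0.7202 -0.0506  0.234 ]
camera_stand 0.61 [203.4 489.8] [ 0.7804 -0.0488  0.    ]
camera_stand 0.51 [210.2 321.1] [ 0.596 -0.069  0.   ]
lens guess px [296.6296 569.4996]
```

View pics/w5c.png

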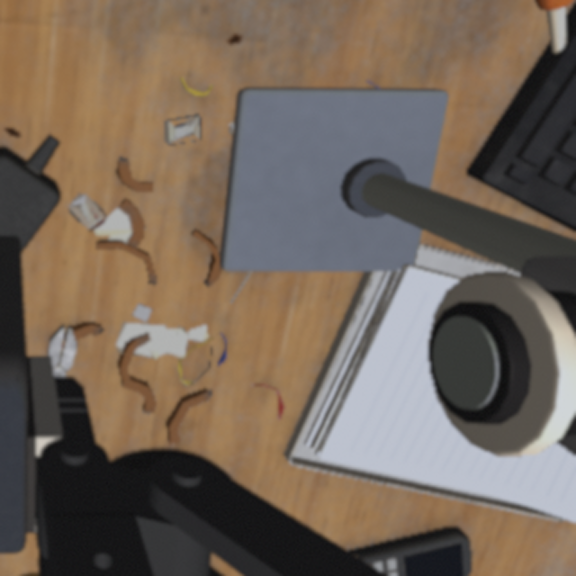

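The lens glass is in view at about (301,577) in the wrist picture, and the foot corners are clear.

```bash
cat > g3.py <<'E'
from h import *
np.set_printoptions(precision=4,suppress=True)
cal=r.calibration("wrist");s=r.get_state()
f=lambda x,y:(100+y/1.8,320+x/1.8)
C=np.array([atz("wrist",f(*p),.014,cal)[:2] for p in [(240,90),(447,91),(419,270),(223,269)]]);e=np.diff(np.vstack([C,C[:1]]),axis=0)
print(C.mean(0),np.linalg.norm(e,axis=1),np.degrees(np.arctan2(e[:,1],e[:,0])))
R=[ray("wrist",(301,577),cal),ray("scene",(180,311.3)),ray("side",(203,352.7))]
A=sum(np.eye(3)-np.outer(v,v) for o,v in R);b=sum((np.eye(3)-np.outer(v,v))@o for o,v in R)
p=np.linalg.solve(A,b);print("lens3",p,[np.linalg.norm((np.eye(3)-np.outer(v,v))@(p-o)) for o,v in R])
for z in (.228,.234,.24): print(z,atz("wrist",(301,577),z,cal))
# handset bottom in the wrist view
print(proj("wrist",s["position"]+[0,0,-.07],cal),[d["point"] for d in r.mark_of("wrist","handset_centre")])
print(s["position"],s["eef_rot"][:,1],s["qpos"])
E
python3 g3.py
```

```text
[ 0.7896 -0.0439] [0.1185 0.1076 0.122  0.1065] [   3.9523  -83.6111 -176.4857   94.5198]
lens3 [ 0.7169 -0.0506  0.2365] [np.float64(0.0021152331153909878), np.float64(0.0009242503329965979), np.float64(0.0012460410818756367)]
0.228 [ 0.7266 -0.0552  0.228 ]
0.234 [ 0.7217 -0.0524  0.234 ]
0.24 [ 0.7168 -0.0496  0.24  ]
[260.0309 323.5069] []
[ 0.5978 -0.0598  0.2494] [ 0.9977  0.0677 -0.0002] [ -6.8136  20.0819  84.3593   0.0034  75.5689 -10.6963]
```

move_arm --series '[[0, [0, 0.4, -0.1], -0.08], [0, [0, 0.8, -0.2], -0.08], [0, [0, 0.8, -0.2], -0.08], [0, [0, 0.8, -0.2], -0.08], [0, [0, 0.8, -0.2], -0.08]]'

```text
clock: 12.4
position: [0.6176, -0.0585, 0.2541]
eef_rot: [[-0.075, 0.997, -0.001], [0.997, 0.075, 0.0], [0.0, -0.001, -1.0]]
wrist_force: [-0.2, -0.7, -0.8]
opening: 0.0082
gripper_force: 34.4
```

```bash
cat > v.py <<'E'
from h import *
np.set_printoptions(precision=4,suppress=True)
s=r.get_state();print(s["clock"],s["position"],s["eef_rot"][:,1],s["opening"],s["gripper_force"])
c=s["position"]-[0,0,.0178];pts=[c]
R=s["eef_rot"];box=[c+[0,0,a*.052]+R[:,0]*b*.0235 for a,b in [(1,1),(1,-1),(-1,-1),(-1,1)]]
out=[];q={}
for cam in ["scene","side"]:
    im=r.grab_frame(cam);L=r.mark_of(cam,"handset_centre");q[cam]=[d["point"] for d in L[:2]]
    a=proj(cam,c);print(cam,"expected",a,"seen",q[cam],"lens",[d["point"] for d in r.mark_of(cam,"lens")[:1]])
    y,x=int(a[0])-45,int(a[1])-35;z=cv2.resize(im[y:y+90,x:x+90],None,fx=4.4,fy=4.4,interpolation=cv2.INTER_CUBIC)
    b=np.array([[(p[1]-x)*4.4,(p[0]-y)*4.4] for p in (proj(cam,k) for k in box)]).astype(int)
    cv2.polylines(z,[b],True,(0,0,255),1);out.append(z)
cv2.imwrite("pics/v1.png",np.hstack(out))
if all(q.values()): print(tri(ray("scene",q["scene"][0]),ray("side",q["side"][0])))
E
python3 v.py
```

```text
12.4 [ 0.6176 -0.0585  0.2541] [ 0.9972  0.0748 -0.001 ] 0.00817459722028881 34.424559473991394
scene expected [196.9149 294.4053] seen [[180.0, 310.8]] lens [[181.0, 310.9]]
side expected [205.3567 324.2491] seen [[205.3, 324.9]] lens [[203.6, 346.3]]
(array([ 0.6166, -0.114 ,  0.2812]), np.float64(0.040474855726549755))
```

View pics/v1.png

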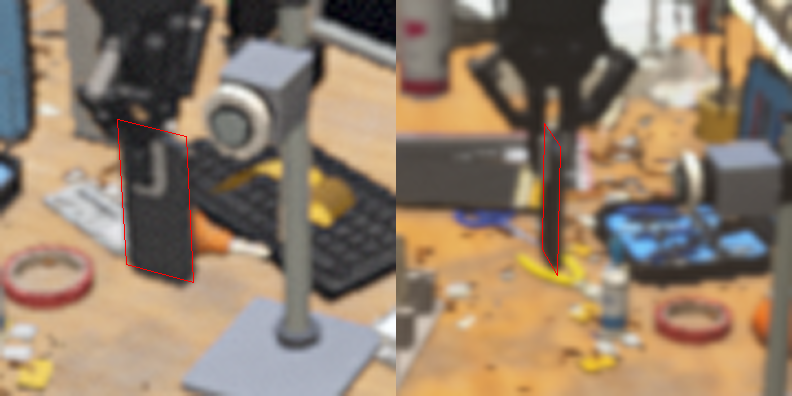

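The red box drawn from the tool pose fits the handset in both views. Its plain shell faces the scene camera, so the board faces the lens. One small lift, then settle.

move_arm --series '[[0, [0, 0, -0.05], 0], [0, [0, 0, -0.05], 0], [0, [0, 0, -0.05], 0], [0, [0, 0, -0.05], 0], [0, [0, 0, -0.05], 0], [0, [0, 0, -0.05], 0], [0, [0, 0, -0.05], 0], [0, [0, 0, -0.05], 0]]'

```text
clock: 13.37
position: [0.6183, -0.0584, 0.2555]
eef_rot: [[-0.075, 0.997, -0.0], [0.997, 0.075, 0.0], [0.0, 0.0, -1.0]]
wrist_force: [0.4, -0.0, -1.4]
opening: 0.0082
gripper_force: 34.4
```

```bash
python3 -c "
from rig import r
s=r.get_state();print(s['position'],abs(s['qd']).max(),s['opening']);print(r.sign_off())"
```

```text
[ 0.61828431 -0.05842294  0.25549978] 0.08009746172412278 0.008215083177576491
the job is handed in; nothing more can be done
None
```

I pressed the pedal to its stop and released it; the arm is holding the handset still and upright, about 10 cm from the lens with its board side facing the glass, and the job was handed in at about 13.4 s.

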